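# Lever open the amulet display case

### The arm

A 7-joint arm with a two-finger parallel gripper is mounted at the origin on the work surface. World frame = base frame: x ahead of the robot, y to its left, z up, the work surface at z = 0. Lengths are in m, angles in rad, forces in N, time in s.
With the tool pointing down it reaches from about 0.425 to 0.875 m from the base axis. Payload 4.7 kg.
Tool frame: the origin (TCP) lies on the centre line of the jaws, within the pads' length; the fingertips stand 14 mm ahead of it and the grasp point (between the pads) lies 5 mm behind it; z points along the fingers, y is the line along which they close (so a half turn about z gives the same grasp; the last joint's range is limited). The gripper opens to 87 mm and grips with 3 to 60 N. Pads are 19 mm wide; open, the fingers measure 117 mm over their backs; the gripper's body (75 mm by 190 mm) begins 51 mm behind the grasp point.
Start: joints at [-1.307, 0.321, -0.07, 1.45, 0.023, 1.371, -0.057], TCP at [0.161, 0.63, 0.237] pointing down, gripper open.
Joint ranges: [-2.86, 2.86], [-0.3, 2.09], [-1.38, 1.24], [0.06, 2.45], [-1.56, 4.7], [0.09, 2.05], [-2.69, 2.69]. Speed limits (rad/s): [2.57, 2.57, 3.14, 3.14, 3.14, 3.14, 3.14].

### API

Orientations are given as a rotation vector (axis times angle).
In Python, from bench import ctrl gives the robot as it stands.
- The arm moves only by the tool send_rows, never from a script. Its argument "steps" is a list of rows, each an object of numbers: "tx", "ty", "tz": the shift along the tool's x, y, z in units of 60 mm (1.0 is 60 mm); "turn": the turn about the tool's z in units of 8 degrees (1.0 is 8 degrees); "grip": the opening, from 0 (shut) to 1 (fully open). A call has 1 to 12 rows; each row shifts and turns the commanded pose from where the row before left it, along the tool's axes as they then stand; what a row does not reach is not made up. A row lasts 1/8 s, in which the tool goes at most 62.5 mm and 10.7 degrees, less where a joint would pass 70% of its speed; a pose out of reach is approached as far as the arm can. A call is refused whole if a number of a shift passes 1 or a number of a turn 1, either way. A call with a gripper value outside its range is refused whole. The fingers move at their own pace and stop on an object; "newtons" is the grip in N (left out, the last holds). Time passes only in rows, so rows that do not move let the fingers close. It gives the time, the measured TCP pose, the force, the opening and the grip force at its end, in the units of the state.
- ctrl.get_state(): the state, without advancing time (a new reading comes with each control period).
- ctrl.get_image(name): name is "side" or "top" or "wrist"; returns a dict with "pixels" (420x560x3 uint8, red, green, blue), "K" (3x3 intrinsics, pixels), "dist" ([k1, k2, p1, p2, k3] as OpenCV has them; the pictures are not rectified), "cam_to_world" (4x4, takes a point from camera to world coordinates); the wrist camera has in their place "T_tool_cam" (4x4, takes a point from camera to tool coordinates, whose origin is the TCP and whose axes are the flange's). Camera axes: x right, y down, z forward; pixel columns grow to the right and rows downward; lengths in m; the calibration is good to about 2 mm. A picture is of the moment at which its call begins: read the wrist's pose just before it. There is no depth.
- ctrl.close_job(): hands the job in; it is judged then, once.
The state is a dict: "time": time; "joint_positions": joint angles; "qd": joint speeds; "joint_torque": joint torques, N m; "position": TCP position; "tool_rot": TCP orientation; "ft_force": force on the tool from outside, world axes, zero at the start; "torque": the same for the moment, N m; "grip_width": opening from 0.0 (shut) to 1.0 (fully open); "grip_force": force on a finger pad.
Only numpy, scipy, OpenCV 4.12 (cv2) and the standard library are available. Lean on these libraries where they do the work, as an engineer would, in place of code of your own. Each camera call takes 0.05 s, during which the arm holds its last target. There are 200 camera calls.

### The job

The lidded blue jar stands in the way in front of the sloping display case: first slide it along the table, without lifting or tipping it, until it stands wholly on the round cork coaster. Then take the flat-bladed scraper, lever up the case's hinged cover with its blade at the notch and swing the cover wide open (over 60 degrees), so that it stays open; the gripper and arm themselves must not press on the case or cover. Lay the scraper back flat on the felt mat, and leave everything else on the table where it stands.

Things in the scene. Friction and masses are not known exactly. Their poses are not given: they have to be found in the camera images.
- case: Fixed wooden display case on a dark wooden stand; origin on the table under the case's middle, x axis points level from the notched front to the hinge, z up. The flat case (150 mm up the slope, 160 mm wide along y, 34 mm thick without the cover) slopes up towards +x at 32 degrees (0.56 rad); the middle of its rim plane is 200 mm above the origin. The stand lies behind the case's front edge.
- slot (a point): Middle of the mouth of the notch in the case's front edge (axes as case; 61 mm before and 156 mm above its origin). The notch is 80 mm wide (along y), 10 mm high between its floor and the cover's underside, and runs 30 mm deep up the slope (32 degrees above level, towards +x); the point is half-way up the 10 mm, at the cover's front edge. The table is clear under it.
- hinge (a point): Middle of the cover's hinge axis (along the case's y), at the high rear edge, 150 mm up the slope from the cover's front edge, level with the cover's underside; axes as case; 240 mm above the table.
- lid (a joint): Angle of the cover: glazed dark-wood frame 150 x 160 x 8 mm, no handle, closed at 0, grows as its front edge rises, stop at 1.7 rad. Stiff hinge: it stays where it is left; 1 to 2 N at the front edge moves it.
- jar: Loose round blue glazed jar with a low lid, 100 mm diameter (upright wall from 8 to 46 mm height), 66 mm high with its small knob, about 0.5 kg, too wide to grasp; origin at the middle of its underside. Stands in front of the case.
- coaster: Thin round cork coaster lying flush on the table, 170 mm diameter, 1 mm; origin at its middle. Lies left or right, things slide freely on it.
- felt: Thin grey felt mat flush on the table, 250 mm (its x) by 140 mm (its y), 1 mm; origin at its middle.
- scraper: Loose scraper, 180 mm long, lying flat along its x axis, blade to +x; origin at the middle of its length on the underside. Dark wooden handle x -90 to 0 mm, 20 mm wide (y), 26 mm high; steel blade x 0 to 90 mm, 30 mm wide, 3 mm thick, at 13 mm height (half the handle's height). 0.12 kg. It starts on the felt mat.
- amulet2: Bystander: another amulet in a square clear case 62 x 62 x 22 mm, beside the display case; origin under its middle.
- brasspot: Bystander: brass pot, 68 mm diameter, 66 mm high, beyond the coaster; origin at its foot.
- amulet: Bystander: amulet in a square clear case 62 x 62 x 22 mm, on the robot's side of the coaster; origin under its middle.
- tin: Bystander: flat aluminium tin, 72 mm diameter, 26 mm high, on the robot's side of the felt mat; origin under its middle.
- pliers: Bystander: pliers, 125 mm long (x), 40 mm wide, 12 mm high, beyond the felt mat; origin under the middle.
Not all that is in view belongs to the job. Of the things like the jar, leave any that is green; of the rest the larger one is meant.

How it is judged:
By the outcome, as a careful person would: the job done as asked, in the order asked, and still so for the second after the job is handed in, with the robot touching nothing.
It also fails if it takes over 72 s, if anything falls off the work surface, if the arm or the gripper's body presses on something with over 40 N, if the wrist force passes 120 N, or if a joint passes its speed limit or range.

## Working session

There is one attempt and no reset: what is moved stays moved. The work goes in short steps, Python scripts to look and compute and a tool call to move; the robot and the scene stay as the last step left them, time stands still between calls to the robot, and variables do not carry over. Pictures are saved under pics/ and viewed, at most 10 in all, crops included, and the job is handed in when it is done.

Besides the shell and the picture viewer there is one more tool, called after "Emit:" by a JSON object that holds its "api" and its "payload". send_rows: Moves the arm, as the interface text tells. Its arguments: {"type":"object","properties":{"steps":{"type":"array"},"newtons":{"type":"number"}},"required":["steps"]}

```bash
ls; mkdir -p pics
python3 - <<'E'
from bench import ctrl
import cv2,numpy as np,pickle
s=ctrl.get_state();print({k:np.round(v,3) for k,v in s.items()})
for n in("top","side"):
    i=ctrl.get_image(n);cv2.imwrite(f"pics/{n}0.png",i["pixels"][:,:,::-1]);pickle.dump(i,open(f"{n}0.pkl","wb"))
    print(n,i["K"],i["dist"],np.round(i["cam_to_world"],3))
E
```

```text
pics
{'time': np.float64(0.0), 'joint_positions': array([-1.307,  0.322, -0.07 ,  1.452,  0.023,  1.371, -0.057]), 'qd': array([ 0.   ,  0.001, -0.002,  0.001, -0.001,  0.002,  0.   ]), 'joint_torque': array([ 0.0000e+00, -4.9129e+01, -4.0400e-01, -3.1253e+01, -6.4000e-02,
        4.4000e-02,  0.0000e+00]), 'position': array([0.161, 0.629, 0.235]), 'tool_rot': array([-3.910e-01, -3.117e+00,  3.000e-03]), 'ft_force': array([-0.452,  0.419, -0.101]), 'torque': array([-0.01 ,  0.052,  0.032]), 'grip_force': np.float64(0.0), 'grip_width': np.float64(1.0)}
top [[492.72204861   0.         279.03314887]
 [  0.         492.72204861 214.74569667]
 [  0.           0.           1.        ]] [-0.0783756  0.         0.         0.         0.       ] [[-1.700e-02 -9.950e-01  1.000e-01  3.960e-01]
 [-1.000e+00  1.700e-02 -3.000e-03  1.900e-02]
 [ 1.000e-03 -1.000e-01 -9.950e-01  1.552e+00]
 [ 0.000e+00  0.000e+00  0.000e+00  1.000e+00]]
side [[487.65581826   0.         283.08493581]
 [  0.         487.65581826 219.02080435]
 [  0.           0.           1.        ]] [-0.15558358  0.          0.          0.          0.        ] [[-0.91  -0.309  0.277  0.141]
 [-0.415  0.653 -0.634  0.896]
 [ 0.015 -0.692 -0.722  1.142]
 [ 0.     0.     0.     1.   ]]
```

View pics/top0.png

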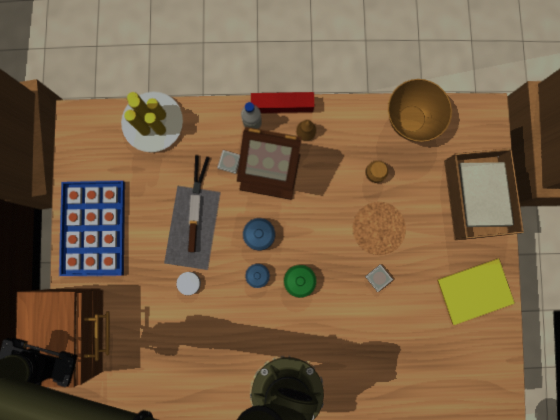

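View pics/side0.png

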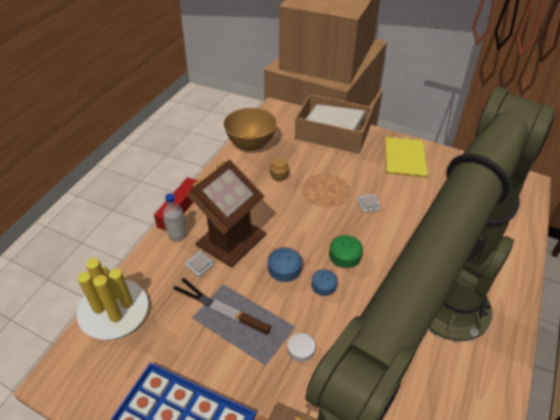

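Top view candidates: the large blue jar at (259,234), the small blue jar at (257,275) and the green jar at (300,281). I choose (259,234), which is not green and is the larger blue one. The coaster is at (379,228), the scraper at (194,220) with its blade up (+x), and the case at (269,163). I'll check these in a close crop.

Run:
```python
import cv2,numpy as np
t=cv2.imread("pics/top0.png");s=cv2.imread("pics/side0.png")
a=t[120:270,160:310];b=s[155:355,165:365]
a=cv2.resize(a,(400,400),interpolation=2);b=cv2.resize(b,(400,400),interpolation=2)
c=t[120:220,220:320];d=s[150:270,180:300]
c=cv2.resize(c,(400,200*2),interpolation=2)
d=cv2.resize(d,(400,400),interpolation=2)
# grids
im=np.hstack([c,d])
for k in range(0,400,40):
    cv2.putText(im,str(220+k//4),(k,8),0,.3,(0,255,255),1);cv2.putText(im,str(120+k//4),(0,k+4),0,.3,(0,255,255),1);cv2.line(im,(k,10),(k,14),(0,255,255),1)
for k in range(0,12):
    p=int(k*33.33);cv2.putText(im,str(180+k*10),(400+p,8),0,.3,(0,255,255),1);cv2.putText(im,str(150+k*10),(400,p+4),0,.3,(0,255,255),1);cv2.line(im,(400+p,10),(400+p,14),(0,255,255),1)
cv2.imwrite("pics/crop1.png",im)
e=cv2.resize(t[170:300,160:330],(784,600),interpolation=2);cv2.imwrite("pics/crop2.png",e)
```

```text
(no output)
```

View pics/crop1.png

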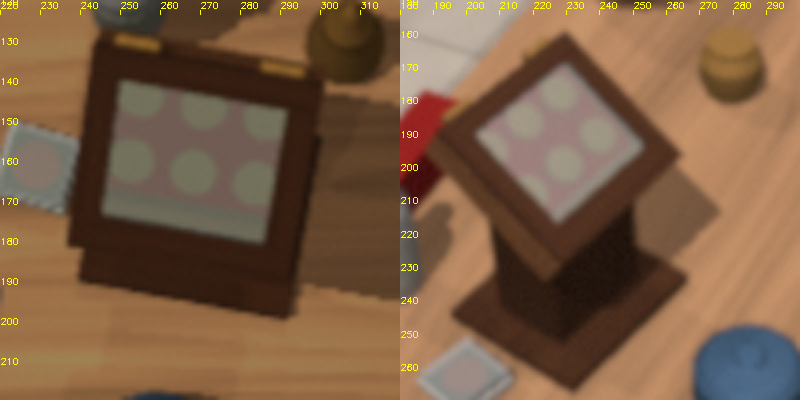

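View pics/crop2.png

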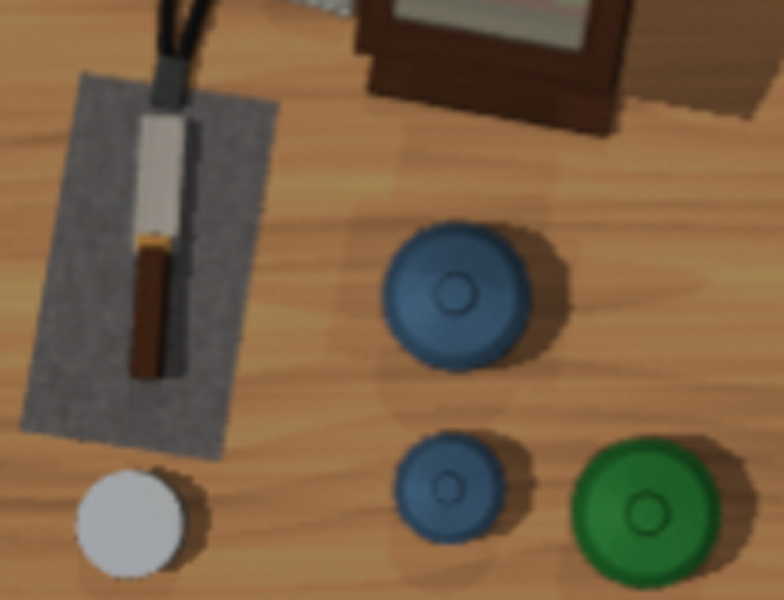

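```bash
cat > h.py <<'E'
import cv2,numpy as np,pickle
from scipy.optimize import least_squares
from scipy.spatial.transform import Rotation as R
def ray(im,px,z,T=None):
    T=im["cam_to_world"] if T is None else T
    u=cv2.undistortPoints(np.array([[px]],float),im["K"],im["dist"])[0,0]
    d=T[:3,:3]@[u[0],u[1],1]; o=T[:3,3]
    return o+d*(z-o[2])/d[2]
def proj(im,P,T=None):
    T=im["cam_to_world"] if T is None else T
    r=T[:3,:3].T; 
    return cv2.projectPoints(np.array(P,float),cv2.Rodrigues(r)[0],-r@T[:3,3],im["K"],im["dist"])[0][:,0]
c32,s32=np.cos(np.radians(32)),np.sin(np.radians(32))
def cover(i,j,n): # i=+-1 up slope, j=+-1 y, n height above rim (mm)
    return np.array([i*.075*c32-n*s32,j*.08,.2+i*.075*s32+n*c32])
def place(p,q): c,s=np.cos(p[2]),np.sin(p[2]);return np.array([p[0]+c*q[0]-s*q[1],p[1]+s*q[0]+c*q[1],q[2]])
E
python3 - <<'E'
from h import *
t=pickle.load(open("top0.pkl","rb"));s=pickle.load(open("side0.pkl","rb"))
f=lambda u,v:(160+u/4.612,170+v/4.615)
for n,px,z in [("jar",f(457,295),.046),("jarknob",f(455,293),.066),("small",f(449,488),.04),("green",f(646,512),.05),
 ("scr rear",f(145,378),.027),("scr junc",f(152,240),.02),("scr tip",f(162,115),.0155),("felt c",f(149,267),.001),
 ("feltTL",f(82,73),.001),("feltTR",f(277,102),.001),("feltBR",f(220,460),.001),("feltBL",f(20,432),.001),
 ("coaster",(379,228),.001),("tin",f(130,524),.026),("amulet",(379,278),.022),("amulet2",(229,162),.022),("brass",(378,171),.06)]:
    print(n,np.round(ray(t,px,z),4))
# side check for jar
print("jar side",ray(s,(284.5,257),.066))
T=[((237,181),(-1,1,.008)),((244,129),(1,1,.008)),((300.5,140),(1,-1,.008))]
S=[((230,159.5),(1,-1,.008)),((264.5,196),(-1,-1,.008)),((191,188),(1,1,.008))]
def res(p,full=False):
    r=[]
    for im,L in((t,T),(s,S)):
        q=proj(im,[place(p,cover(*c)) for _,c in L]);r.append(q-[a for a,_ in L])
    return np.concatenate(r).ravel()
o=least_squares(res,[.6,.05,0],loss="soft_l1");print("case",o.x,np.degrees(o.x[2]));print(np.round(res(o.x).reshape(-1,2),1))
print("slot",place(o.x,[-.061,0,.156]),"hinge",place(o.x,[.0636,0,.24]))
# coaster segmentation: fit
g=t["pixels"].astype(int)
hsv=cv2.cvtColor(t["pixels"],cv2.COLOR_RGB2HSV)
for nm,lo,hi,z in(("blue",(95,100,40),(115,255,255),.046),("green",(50,120,40),(75,255,255),.046)):
    m=cv2.inRange(hsv,lo,hi)
    n,l,st,ce=cv2.connectedComponentsWithStats(m)
    for k in range(1,n):
        if 300<st[k,4]<2000:print(nm,st[k],ray(t,ce[k],z))
E
```

```text
jar [0.4895 0.0763 0.046 ]
jarknob [0.4896 0.0769 0.066 ]
small [0.3621 0.0836 0.04  ]
green [ 0.3444 -0.0459  0.05  ]
scr rear [0.4384 0.2874 0.027 ]
scr junc [0.5318 0.2838 0.02  ]
scr tip [0.6179 0.2777 0.0155]
felt c [0.515  0.2891 0.001 ]
feltTL [0.6503 0.3358 0.001 ]
feltTR [0.6276 0.2005 0.001 ]
feltBR [0.3826 0.2409 0.001 ]
feltBL [0.4036 0.3778 0.001 ]
coaster [ 0.5043 -0.3017  0.001 ]
tin [0.3411 0.2979 0.026 ]
amulet [ 0.3476 -0.2919  0.022 ]
amulet2 [0.72   0.1694 0.022 ]
brass [ 0.6763 -0.2932  0.06  ]
jar side [0.48876026 0.08677629 0.066     ]
case [ 0.68613659  0.04269    -0.20359532] -11.66515244001398
[[-0.7 -0.7]
 [-1.1  1. ]
 [ 0.3  0.6]
 [-0.5 -2. ]
 [ 0.  -0.5]
 [ 0.2 -0.7]]
slot [0.62639648 0.05502369 0.156     ] hinge [0.74842299 0.02983061 0.24      ]
blue [244 219  30  31 728] [0.48942119 0.07775005 0.046     ]
blue [246 265  23  22 394] [0.36313865 0.08404614 0.046     ]
green [284 265  32  32 794] [ 0.3449615  -0.04482548  0.046     ]
```

The crop confirms the choice: the large blue jar is at top pixel (259,234), world (0.489, 0.077), and the slot is near (0.626, 0.055). First I turn the tool so the jaw line lies along world x.

Emit:
{"api": "send_rows", "payload": {"steps": [{"turn":1,"grip":0.6},{"turn":1,"grip":0.6},{"turn":1,"grip":0.6},{"turn":1,"grip":0.6},{"turn":1,"grip":0.6},{"turn":1,"grip":0.6},{"turn":1,"grip":0.6},{"turn":1,"grip":0.6},{"turn":1,"grip":0.6},{"turn":0.46,"grip":0.6},{"grip":0.6}]}}

```text
validation failed for argument at $.st...
```

```bash
cat > d.py <<'E'
import sys,numpy as np
from bench import ctrl
from scipy.spatial.transform import Rotation as R
# usage: d.py x y z [yaw of tool y, deg]: shifts to the target, in tool axes and units
s=ctrl.get_state();M=R.from_rotvec(s["tool_rot"]).as_matrix()
ya=np.degrees(np.arctan2(M[1,1],M[0,1]))
print("t %.2f"%s["time"],"pos",np.round(s["position"],4),"yaw_y %.2f"%ya,"tilt",np.round(M[:2,2],3),"q",np.round(s["joint_positions"],2),"F",np.round(s["ft_force"],1),"grip",np.round([s["grip_width"],s["grip_force"]],2))
a=[float(v) for v in sys.argv[1:]]
if len(a)>2: print("shift units",np.round(M.T@(np.array(a[:3])-s["position"])/.06,2))
if len(a)>3: print("turn units %.2f"%((((ya-a[3])+180)%360-180)/8))
E
python3 d.py 0.489 0.17 0.12 0
```

```text
t 0.10 pos [0.1606 0.6293 0.2355] yaw_y 75.69 tilt [-0.    -0.002] q [-1.31  0.32 -0.07  1.45  0.02  1.37 -0.06] F [0.1 0.4 0.6] grip [1. 0.]
shift units [-7.19 -6.06  1.94]
turn units 9.46
```

Emit:
{"api": "send_rows", "payload": {"steps": [{"tx":0,"ty":0,"tz":0,"turn":1,"grip":0.6},{"tx":0,"ty":0,"tz":0,"turn":1,"grip":0.6},{"tx":0,"ty":0,"tz":0,"turn":1,"grip":0.6},{"tx":0,"ty":0,"tz":0,"turn":1,"grip":0.6},{"tx":0,"ty":0,"tz":0,"turn":1,"grip":0.6},{"tx":0,"ty":0,"tz":0,"turn":1,"grip":0.6},{"tx":0,"ty":0,"tz":0,"turn":1,"grip":0.6},{"tx":0,"ty":0,"tz":0,"turn":1,"grip":0.6},{"tx":0,"ty":0,"tz":0,"turn":1,"grip":0.6},{"tx":0,"ty":0,"tz":0,"turn":0.46,"grip":0.6},{"tx":0,"ty":0,"tz":0,"turn":0,"grip":0.6}]}}

```text
time: 1.48
position: [0.1606, 0.6296, 0.236]
tool_rot: [2.22, 2.222, -0.001]
ft_force: [-1.1, -0.2, -0.2]
grip_width: 0.6
grip_force: 0.0
```

```bash
python3 d.py 0.489 0.17 0.12 0
```

```text
t 1.48 pos [0.1606 0.6296 0.236 ] yaw_y 0.05 tilt [-0.    -0.001] q [-1.44  0.32  0.1   1.46 -0.03  1.37 -1.34] F [-1.1 -0.2 -0.2] grip [0.6 0. ]
shift units [-7.66  5.47  1.94]
turn units 0.01
```

Emit:
{"api": "send_rows", "payload": {"steps": [{"tx":-0.76,"ty":0.55,"tz":0,"turn":0,"grip":0.6},{"tx":-0.76,"ty":0.55,"tz":0,"turn":0,"grip":0.6},{"tx":-0.76,"ty":0.55,"tz":0,"turn":0,"grip":0.6},{"tx":-0.76,"ty":0.55,"tz":0,"turn":0,"grip":0.6},{"tx":-0.76,"ty":0.55,"tz":0,"turn":0,"grip":0.6},{"tx":-0.76,"ty":0.55,"tz":0,"turn":0,"grip":0.6},{"tx":-0.76,"ty":0.55,"tz":0,"turn":0,"grip":0.6},{"tx":-0.76,"ty":0.55,"tz":0,"turn":0,"grip":0.6},{"tx":-0.76,"ty":0.55,"tz":0,"turn":0,"grip":0.6},{"tx":-0.76,"ty":0.55,"tz":0,"turn":0,"grip":0.6},{"tx":0,"ty":0,"tz":0,"turn":0,"grip":0.6},{"tx":0,"ty":0,"tz":0,"turn":0,"grip":0.6}]}}

```text
time: 2.98
position: [0.4904, 0.1743, 0.2364]
tool_rot: [-2.22, -2.222, 0.0]
ft_force: [-0.4, 0.1, 0.5]
grip_width: 0.604
grip_force: 0.0
```

```bash
python3 d.py 0.489 0.17 0.036 0
python3 - <<'E'
from bench import ctrl
import cv2,pickle
i=ctrl.get_image("wrist");cv2.imwrite("pics/w1.png",i["pixels"][:,:,::-1]);print(i["T_tool_cam"].round(3),i["K"][0,0])
E
```

```text
t 2.98 pos [0.4904 0.1743 0.2364] yaw_y 0.05 tilt [-0.001  0.001] q [-0.91  0.04  0.53  1.79 -0.02  1.32 -0.37] F [-0.4  0.1  0.5] grip [0.6 0. ]
shift units [-0.07 -0.02  3.34]
turn units 0.01
[[-0.    -0.968 -0.25   0.068]
 [ 1.    -0.     0.     0.   ]
 [-0.001 -0.25   0.968 -0.147]
 [ 0.     0.     0.     1.   ]] 327.79025891119704
```

Emit:
{"api": "send_rows", "payload": {"steps": [{"tx":0,"ty":0,"tz":0.7,"turn":0,"grip":0.6},{"tx":0,"ty":0,"tz":0.7,"turn":0,"grip":0.6},{"tx":0,"ty":0,"tz":0.7,"turn":0,"grip":0.6},{"tx":0,"ty":0,"tz":0.7,"turn":0,"grip":0.6},{"tx":0,"ty":0,"tz":0.54,"turn":0,"grip":0.6},{"tx":-0.2,"ty":0,"tz":0,"turn":0,"grip":0.6},{"tx":-0.2,"ty":0,"tz":0,"turn":0,"grip":0.6},{"tx":-0.2,"ty":0,"tz":0,"turn":0,"grip":0.6},{"tx":-0.1,"ty":0,"tz":0,"turn":0,"grip":0.6},{"tx":-0.1,"ty":0,"tz":0,"turn":0,"grip":0.6},{"tx":-0.15,"ty":0,"tz":0,"turn":0,"grip":0.6},{"tx":-0.2,"ty":0,"tz":0,"turn":0,"grip":0.6}]}}

```text
time: 4.53
position: [0.4917, 0.1066, 0.0371]
tool_rot: [-2.219, -2.224, -0.005]
ft_force: [0.7, 5.7, 3.3]
grip_width: 0.598
grip_force: 2.6
```

```bash
python3 d.py 0.504 -0.248 0.036 0
```

```text
t 4.53 pos [0.4917 0.1066 0.0371] yaw_y 0.12 tilt [0.002 0.003] q [-0.78  0.23  0.56  2.04 -0.16  0.91 -0.13] F [0.7 5.7 3.3] grip [0.6  2.59]
shift units [-5.91  0.19  0.  ]
turn units 0.02
```

Emit:
{"api": "send_rows", "payload": {"steps": [{"tx":-0.25,"ty":0.01,"tz":0,"turn":0,"grip":0.6},{"tx":-0.25,"ty":0.01,"tz":0,"turn":0,"grip":0.6},{"tx":-0.25,"ty":0.01,"tz":0,"turn":0,"grip":0.6},{"tx":-0.25,"ty":0.01,"tz":0,"turn":0,"grip":0.6},{"tx":-0.25,"ty":0.01,"tz":0,"turn":0,"grip":0.6},{"tx":-0.25,"ty":0.01,"tz":0,"turn":0,"grip":0.6},{"tx":-0.25,"ty":0.01,"tz":0,"turn":0,"grip":0.6},{"tx":-0.25,"ty":0.01,"tz":0,"turn":0,"grip":0.6},{"tx":-0.25,"ty":0.01,"tz":0,"turn":0,"grip":0.6},{"tx":-0.25,"ty":0.01,"tz":0,"turn":0,"grip":0.6},{"tx":-0.25,"ty":0.01,"tz":0,"turn":0,"grip":0.6},{"tx":-0.25,"ty":0.01,"tz":0,"turn":0,"grip":0.6}]}}

```text
time: 6.02
position: [0.4976, -0.0751, 0.0363]
tool_rot: [-2.22, -2.221, -0.001]
ft_force: [0.1, 5.6, 4.2]
grip_width: 0.6
grip_force: 3.1
```

```bash
python3 d.py 0.504 -0.248 0.036 0
cat > jar.py <<'E'
from h import *
from bench import ctrl
t=ctrl.get_image("top")
m=cv2.inRange(cv2.cvtColor(t["pixels"],cv2.COLOR_RGB2HSV),(95,100,40),(115,255,255))
n,l,st,ce=cv2.connectedComponentsWithStats(m)
for k in range(1,n):
    if st[k,4]>150:print(st[k],ray(t,ce[k],.046).round(4))
E
python3 jar.py
```

```text
t 6.03 pos [ 0.4976 -0.0751  0.0363] yaw_y 0.03 tilt [-0.001  0.001] q [-0.51  0.25  0.67  2.04 -0.2   0.91  0.27] F [0.1 5.6 4.2] grip [0.6  3.12]
shift units [-2.88  0.1   0.  ]
turn units 0.00
[  60  181   64   95 2824] [0.5148 0.593  0.046 ]
[247 265  22  22 393] [0.3631 0.0838 0.046 ]
```

Emit:
{"api": "send_rows", "payload": {"steps": [{"tx":-0.25,"ty":0.01,"tz":0,"turn":0,"grip":0.6},{"tx":-0.25,"ty":0.01,"tz":0,"turn":0,"grip":0.6},{"tx":-0.25,"ty":0.01,"tz":0,"turn":0,"grip":0.6},{"tx":-0.25,"ty":0.01,"tz":0,"turn":0,"grip":0.6},{"tx":-0.25,"ty":0.01,"tz":0,"turn":0,"grip":0.6},{"tx":-0.25,"ty":0.01,"tz":0,"turn":0,"grip":0.6},{"tx":-0.25,"ty":0.01,"tz":0,"turn":0,"grip":0.6},{"tx":-0.25,"ty":0.01,"tz":0,"turn":0,"grip":0.6},{"tx":-0.2,"ty":0.01,"tz":0,"turn":0,"grip":0.6},{"tx":-0.2,"ty":0.01,"tz":0,"turn":0,"grip":0.6},{"tx":-0.15,"ty":0,"tz":0,"turn":0,"grip":0.6},{"tx":-0.1,"ty":0,"tz":0,"turn":0,"grip":0.6}]}}

```text
time: 7.58
position: [0.5039, -0.2347, 0.036]
tool_rot: [-2.221, -2.221, 0.0]
ft_force: [0.9, 3.3, 2.4]
grip_width: 0.6
grip_force: 2.5
```

```bash
python3 d.py 0.504 -0.248 0.036 0; python3 jar.py
```

```text
t 7.58 pos [ 0.5039 -0.2347  0.036 ] yaw_y -0.00 tilt [-0. -0.] q [-0.22  0.38  0.71  1.92 -0.3   0.95  0.63] F [0.9 3.3 2.4] grip [0.6  2.47]
shift units [-0.22  0.    0.  ]
turn units -0.00
[  60  181   64   95 2838] [0.5151 0.593  0.046 ]
[246 265  23  22 391] [0.3632 0.0839 0.046 ]
```

Last bit, then back off and rise, staying clear of the jar.

Emit:
{"api": "send_rows", "payload": {"steps": [{"tx":-0.1,"ty":0,"tz":0,"turn":0,"grip":0.6},{"tx":-0.08,"ty":0,"tz":0,"turn":0,"grip":0.6},{"tx":-0.04,"ty":0,"tz":0,"turn":0,"grip":0.6},{"tx":0,"ty":0,"tz":0,"turn":0,"grip":0.6},{"tx":0.15,"ty":0,"tz":0,"turn":0,"grip":0.6},{"tx":0.5,"ty":0,"tz":0,"turn":0,"grip":0.6},{"tx":0.7,"ty":0,"tz":0,"turn":0,"grip":0.6},{"tx":0.3,"ty":-0.3,"tz":-0.8,"turn":0,"grip":0.6},{"tx":0.3,"ty":-0.3,"tz":-0.8,"turn":0,"grip":0.6},{"tx":0.6,"ty":0,"tz":-0.7,"turn":0,"grip":1},{"tx":0.8,"ty":0,"tz":-0.2,"turn":0,"grip":1},{"tx":0.8,"ty":0,"tz":0,"turn":0,"grip":1}]}}

```text
time: 9.12
position: [0.469, 0.003, 0.188]
tool_rot: [2.22, 2.219, 0.007]
ft_force: [0.8, 0.2, -0.1]
grip_width: 0.85
grip_force: 0.0
```

```bash
python3 jar.py; python3 d.py 0.475 0.286 0.16 86.9
```

```text
[  60  181   64   95 2823] [0.515  0.5928 0.046 ]
[367 213  30  31 727] [ 0.502  -0.2994  0.046 ]
[246 265  23  22 394] [0.3631 0.0839 0.046 ]
t 9.18 pos [0.4682 0.0107 0.187 ] yaw_y 0.46 tilt [0.003 0.004] q [-0.68 -0.06  0.58  1.97  0.03  1.22 -0.1 ] F [-0.2  5.4 -0.8] grip [0.91 0.  ]
shift units [4.59 0.15 0.47]
turn units -10.80
```

Emit:
{"api": "send_rows", "payload": {"steps": [{"tx":0,"ty":0,"tz":0,"turn":-1,"grip":1},{"tx":0,"ty":0,"tz":0,"turn":-1,"grip":1},{"tx":0,"ty":0,"tz":0,"turn":-1,"grip":1},{"tx":0,"ty":0,"tz":0,"turn":-1,"grip":1},{"tx":0,"ty":0,"tz":0,"turn":-1,"grip":1},{"tx":0,"ty":0,"tz":0,"turn":-1,"grip":1},{"tx":0,"ty":0,"tz":0,"turn":-1,"grip":1},{"tx":0,"ty":0,"tz":0,"turn":-1,"grip":1},{"tx":0,"ty":0,"tz":0,"turn":-1,"grip":1},{"tx":0,"ty":0,"tz":0,"turn":-1,"grip":1},{"tx":0,"ty":0,"tz":0,"turn":-0.8,"grip":1},{"tx":0,"ty":0,"tz":0,"turn":0,"grip":1}]}}

```text
time: 10.68
position: [0.468, 0.0013, 0.1861]
tool_rot: [0.101, 3.14, -0.0]
ft_force: [-0.8, -0.1, 0.7]
grip_width: 1.003
grip_force: 0.0
```

```bash
python3 d.py 0.47 0.285 0.16 86.9
```

```text
t 10.68 pos [0.468  0.0013 0.1861] yaw_y 86.32 tilt [ 0. -0.] q [-0.73 -0.07  0.65  1.97  0.04  1.22  1.41] F [-0.8 -0.1  0.7] grip [1. 0.]
shift units [0.27 4.72 0.43]
turn units -0.07
```

Emit:
{"api": "send_rows", "payload": {"steps": [{"tx":0.04,"ty":0.75,"tz":0,"turn":-0.07,"grip":1},{"tx":0.04,"ty":0.75,"tz":0,"turn":0,"grip":1},{"tx":0.04,"ty":0.75,"tz":0,"turn":0,"grip":1},{"tx":0.05,"ty":0.75,"tz":0.1,"turn":0,"grip":1},{"tx":0.05,"ty":0.75,"tz":0.2,"turn":0,"grip":1},{"tx":0.05,"ty":0.75,"tz":0.13,"turn":0,"grip":1},{"tx":0,"ty":0.22,"tz":0,"turn":0,"grip":1},{"tx":0,"ty":0,"tz":0,"turn":0,"grip":1},{"tx":0,"ty":0,"tz":0,"turn":0,"grip":1}]}}

```text
time: 11.8
position: [0.468, 0.2835, 0.1606]
tool_rot: [0.088, 3.14, -0.001]
ft_force: [-0.5, -0.0, -0.7]
grip_width: 1.001
grip_force: 0.0
```

```bash
python3 d.py 0.483 0.285 0.017 86.9
cat > wr.py <<'E'
from h import *
from bench import ctrl
import sys
s=ctrl.get_state();i=ctrl.get_image("wrist")
W=np.eye(4);W[:3,:3]=R.from_rotvec(s["tool_rot"]).as_matrix();W[:3,3]=s["position"]
i["cam_to_world"]=W@i["T_tool_cam"]
pickle.dump(i,open(sys.argv[1]+".pkl","wb"));cv2.imwrite(f"pics/{sys.argv[1]}.png",i["pixels"][:,:,::-1])
E
python3 wr.py w2
```

```text
t 11.80 pos [0.468  0.2835 0.1606] yaw_y 86.80 tilt [ 0.001 -0.001] q [-0.97  0.16  0.42  1.82 -0.07  1.18  0.98] F [-0.5 -0.  -0.7] grip [1. 0.]
shift units [-0.25  0.04  2.39]
turn units -0.01
```

View pics/w2.png

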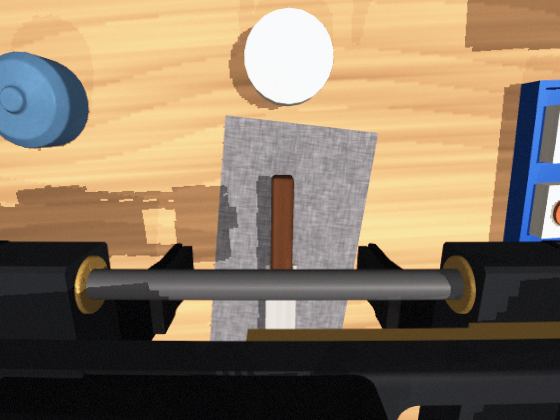

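The wrist view shows the scraper between the fingers: the handle's rear end is at (283,177), its sides run at columns 272–294, and the blade starts near row 300.

Run:
```python
from h import *
i=pickle.load(open("w2.pkl","rb"))
print(ray(i,(283,177),.027),ray(i,(283,262),.027),ray(i,(281,310),.0155))
```

```text
[0.43924252 0.29219385 0.027     ] [0.51746205 0.28828338 0.027     ] [0.57353812 0.28376473 0.0155    ]
```

Emit:
{"api": "send_rows", "payload": {"newtons": 60, "steps": [{"tx":-0.24,"ty":0.08,"tz":0.6,"turn":0,"grip":1},{"tx":0,"ty":0,"tz":0.7,"turn":0,"grip":0.7},{"tx":0,"ty":0,"tz":0.7,"turn":0,"grip":0.6},{"tx":0,"ty":0,"tz":0.3,"turn":0,"grip":0.5},{"tx":0,"ty":0,"tz":0.1,"turn":0,"grip":0.5},{"tx":0,"ty":0,"tz":0,"turn":0,"grip":0.4},{"tx":0,"ty":0,"tz":0,"turn":0,"grip":0.2},{"tx":0,"ty":0,"tz":0,"turn":0,"grip":0.1},{"tx":0,"ty":0,"tz":0,"turn":0,"grip":0},{"tx":0,"ty":0,"tz":0,"turn":0,"grip":0},{"tx":0,"ty":0,"tz":0,"turn":0,"grip":0}]}}

```text
time: 13.22
position: [0.4824, 0.2898, 0.0172]
tool_rot: [0.083, 3.14, 0.001]
ft_force: [-0.7, -1.1, 6.2]
grip_width: 0.226
grip_force: 60.0
```

```bash
python3 d.py 0.483 0.285 0.2 86.9
```

```text
t 13.22 pos [0.4824 0.2898 0.0172] yaw_y 86.97 tilt [0.001 0.001] q [-0.93  0.36  0.39  1.9  -0.17  0.91  1.07] F [-0.7 -1.1  6.2] grip [ 0.23 59.95]
shift units [-0.02 -0.08 -3.05]
turn units 0.01
```

Emit:
{"api": "send_rows", "payload": {"steps": [{"tx":0,"ty":0,"tz":-0.3,"turn":0,"grip":0},{"tx":0,"ty":0,"tz":-0.6,"turn":0,"grip":0},{"tx":0,"ty":0,"tz":-0.7,"turn":0,"grip":0},{"tx":0,"ty":0,"tz":-0.7,"turn":0,"grip":0},{"tx":0.1,"ty":-0.3,"tz":-0.1,"turn":0,"grip":0},{"tx":0.2,"ty":-0.5,"tz":0,"turn":0.5,"grip":0},{"tx":0.1,"ty":-0.6,"tz":0,"turn":0.5,"grip":0},{"tx":0,"ty":-0.6,"tz":0,"turn":0.1,"grip":0},{"tx":0,"ty":-0.6,"tz":0,"turn":0,"grip":0},{"tx":0,"ty":-0.3,"tz":0,"turn":0,"grip":0},{"tx":0,"ty":0,"tz":0,"turn":0,"grip":0},{"tx":0,"ty":0,"tz":0,"turn":0,"grip":0}]}}

```text
time: 14.72
position: [0.4333, 0.1207, 0.1606]
tool_rot: [0.322, 3.124, 0.001]
ft_force: [0.1, -0.3, -1.6]
grip_width: 0.229
grip_force: 60.0
```

```bash
python3 d.py 0.454 0.0906 0.1605 78.3
```

```text
t 14.72 pos [0.4333 0.1207 0.1606] yaw_y 78.25 tilt [0.001 0.001] q [-0.88 -0.08  0.53  2.04  0.04  1.17  1.  ] F [ 0.1 -0.3 -1.6] grip [ 0.23 59.95]
shift units [-0.44 -0.42  0.  ]
turn units -0.01
```

Emit:
{"api": "send_rows", "payload": {"steps": [{"tx":-0.3,"ty":-0.4,"tz":0,"turn":0,"grip":0},{"tx":-0.14,"ty":-0.02,"tz":0,"turn":0,"grip":0},{"tx":0,"ty":0,"tz":0,"turn":0,"grip":0},{"tx":0,"ty":0,"tz":0,"turn":0,"grip":0}]}}

```text
time: 15.22
position: [0.4534, 0.0903, 0.1601]
tool_rot: [-0.321, -3.125, 0.0]
ft_force: [-0.2, -0.3, -0.9]
grip_width: 0.227
grip_force: 60.0
```

```bash
python3 d.py 0.5033 0.0803 0.1605 78.3;python3 - <<'E'
from h import *
from bench import ctrl
o=[]
for n,(x0,y0) in(("top",(200,120)),("side",(170,150))):
    i=ctrl.get_image(n);pickle.dump(i,open(n+"1.pkl","wb"))
    o.append(cv2.resize(i["pixels"][y0:y0+130,x0:x0+130,::-1],(400,400),interpolation=2))
cv2.imwrite("pics/pre.png",np.hstack(o))
E
```

```text
t 15.22 pos [0.4534 0.0903 0.1601] yaw_y 78.26 tilt [-0.001 -0.   ] q [-0.84 -0.05  0.58  2.02  0.03  1.17  1.09] F [-0.2 -0.3 -0.9] grip [ 0.23 59.95]
shift units [-0.85  0.01 -0.01]
turn units -0.00
```

View pics/pre.png

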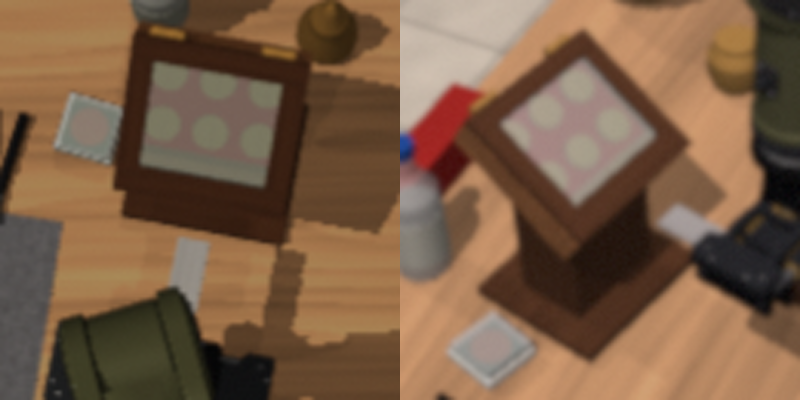

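The blade is in view: its tip is at top pixel (262,197), pointing at the case's front edge, and at side pixel (257,220). I'll compare the tip with its expected position.

Run:
```python
from h import *
t=pickle.load(open("top1.pkl","rb"));s=pickle.load(open("side1.pkl","rb"))
print("tip top",ray(t,(262.6,197.3),.157),"side mid",ray(s,(170+269/3.077,150+215/3.077),.157))
print("expected",[.4534+.136*.979,.0903-.136*.203])
p=[.68614,.04269,-.2036]
f=lambda u,v:(200+u/3.077,120+v/3.077);g=lambda u,v:(170+u/3.077,150+v/3.077)
print("cover FL,RL,RR top",[np.subtract(f(a,b),proj(t,[place(p,cover(*c))])[0]).round(1) for a,b,c in((115,188,(-1,1,.008)),(135,28,(1,1,.008)),(310,62,(1,-1,.008)),(291,215,(-1,-1,.008)))])
print("side RR FR RL",[np.subtract(g(a,b),proj(s,[place(p,cover(*c))])[0]).round(1) for a,b,c in((183,30,(1,-1,.008)),(289,143,(-1,-1,.008)),(58,124,(1,1,.008)))])
```

```text
tip top [0.5871579  0.06068461 0.157     ] side mid [0.58289702 0.06583028 0.157     ]
expected [0.5865440000000001, 0.062692]
cover FL,RL,RR top [array([1.1, 0.8]), array([ 1. , -0.9]), array([-0.1, -0.5]), array([ 3.1, -0.7])]
side RR FR RL [array([-0. ,  2.3]), array([-0.6,  1. ]), array([-2.3,  3. ])]
```

Emit:
{"api": "send_rows", "payload": {"steps": [{"tx":-0.2,"ty":0,"tz":0,"turn":0,"grip":0},{"tx":-0.2,"ty":0,"tz":0,"turn":0,"grip":0},{"tx":-0.15,"ty":0,"tz":0,"turn":0,"grip":0},{"tx":-0.08,"ty":0,"tz":0,"turn":0,"grip":0},{"tx":-0.04,"ty":0,"tz":0,"turn":0,"grip":0},{"tx":-0.04,"ty":0,"tz":0,"turn":0,"grip":0},{"tx":0,"ty":0,"tz":0,"turn":0,"grip":0}]}}

```text
time: 16.2
position: [0.4954, 0.0804, 0.1604]
tool_rot: [-0.324, -3.125, -0.0]
ft_force: [-0.7, 0.1, -1.3]
grip_width: 0.225
grip_force: 60.0
```

```bash
python3 d.py 0.503 0.0803 0.1605 78.3
```

```text
t 16.20 pos [0.4954 0.0804 0.1604] yaw_y 78.17 tilt [0. 0.] q [-0.81  0.05  0.62  1.93 -0.03  1.17  1.19] F [-0.7  0.1 -1.3] grip [ 0.23 59.95]
shift units [-0.12  0.02 -0.  ]
turn units -0.02
```

Emit:
{"api": "send_rows", "payload": {"steps": [{"tx":-0.05,"ty":0.01,"tz":0,"turn":0,"grip":0},{"tx":-0.04,"ty":0.01,"tz":0,"turn":0,"grip":0},{"tx":-0.04,"ty":0,"tz":0,"turn":0,"grip":0},{"tx":0,"ty":0,"tz":0,"turn":0,"grip":0}]}}

```text
time: 16.7
position: [0.5021, 0.0805, 0.1604]
tool_rot: [-0.323, -3.122, -0.0]
ft_force: [-5.5, 1.7, 2.8]
grip_width: 0.223
grip_force: 60.0
```

```bash
python3 d.py 0.503 0.0803 0.1605 78.3
```

```text
t 16.70 pos [0.5021 0.0805 0.1604] yaw_y 78.20 tilt [-0.003  0.001] q [-0.8   0.07  0.62  1.91 -0.05  1.17  1.2 ] F [-5.5  1.7  2.8] grip [ 0.22 59.99]
shift units [-0.01 -0.   -0.  ]
turn units -0.01
```

Emit:
{"api": "send_rows", "payload": {"steps": [{"tx":0,"ty":0,"tz":-0.05,"turn":0,"grip":0},{"tx":-0.02,"ty":0,"tz":-0.05,"turn":0,"grip":0},{"tx":-0.02,"ty":0,"tz":-0.08,"turn":0,"grip":0},{"tx":0,"ty":0,"tz":-0.1,"turn":0,"grip":0},{"tx":0,"ty":0,"tz":-0.1,"turn":0,"grip":0},{"tx":0,"ty":0,"tz":0,"turn":0,"grip":0}]}}

```text
time: 17.45
position: [0.5063, 0.0795, 0.184]
tool_rot: [0.324, 3.123, 0.001]
ft_force: [-0.5, 0.1, -1.2]
grip_width: 0.224
grip_force: 60.0
```

```bash
python3 d.py 0.503 0.0803 0.1605 78.3;python3 - <<'E'
from h import *
from bench import ctrl
o=[]
for n,(x0,y0) in(("top",(200,120)),("side",(170,150))):
    i=ctrl.get_image(n);pickle.dump(i,open(n+"2.pkl","wb"))
    o.append(cv2.resize(i["pixels"][y0:y0+130,x0:x0+130,::-1],(400,400),interpolation=2))
cv2.imwrite("pics/lev.png",np.hstack(o))
E
```

```text
t 17.45 pos [0.5063 0.0795 0.184 ] yaw_y 78.17 tilt [0.002 0.001] q [-0.81  0.06  0.62  1.88 -0.04  1.21  1.19] F [-0.5  0.1 -1.2] grip [ 0.22 59.99]
shift units [0.06 0.   0.39]
turn units -0.02
```

View pics/lev.png

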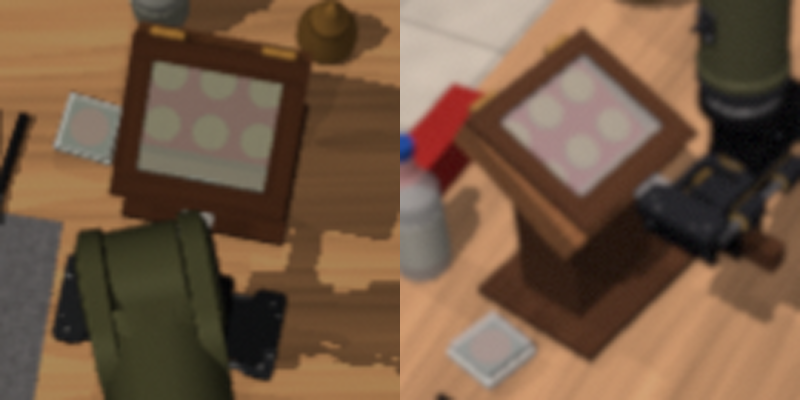

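The cover's front edge has risen (side crop, edge about (690,135), with a wedge gap below it on the left side). Levering works, so I continue.

Emit:
{"api": "send_rows", "payload": {"steps": [{"tx":0,"ty":0,"tz":-0.14,"turn":0,"grip":0},{"tx":0,"ty":0,"tz":-0.14,"turn":0,"grip":0},{"tx":0,"ty":0,"tz":-0.14,"turn":0,"grip":0},{"tx":0,"ty":0,"tz":-0.14,"turn":0,"grip":0},{"tx":0,"ty":0,"tz":-0.14,"turn":0,"grip":0},{"tx":0,"ty":0,"tz":-0.14,"turn":0,"grip":0},{"tx":0,"ty":0,"tz":-0.14,"turn":0,"grip":0},{"tx":0,"ty":0,"tz":0,"turn":0,"grip":0}]}}

```text
time: 18.55
position: [0.5063, 0.0796, 0.2429]
tool_rot: [0.324, 3.123, 0.001]
ft_force: [0.2, -0.4, -1.4]
grip_width: 0.225
grip_force: 60.0
```

```bash
python3 d.py 0.503 0.0803 0.1605 78.3
```

```text
t 18.55 pos [0.5063 0.0796 0.2429] yaw_y 78.17 tilt [0.002 0.001] q [-0.82  0.01  0.62  1.8  -0.01  1.33  1.17] F [ 0.2 -0.4 -1.4] grip [ 0.23 59.99]
shift units [ 0.06 -0.    1.37]
turn units -0.02
```

Emit:
{"api": "send_rows", "payload": {"steps": [{"tx":-0.01,"ty":0,"tz":-0.17,"turn":0,"grip":0},{"tx":-0.02,"ty":0,"tz":-0.17,"turn":0,"grip":0},{"tx":-0.03,"ty":0,"tz":-0.16,"turn":0,"grip":0},{"tx":-0.05,"ty":0,"tz":-0.16,"turn":0,"grip":0},{"tx":-0.06,"ty":0,"tz":-0.16,"turn":0,"grip":0},{"tx":-0.07,"ty":0,"tz":-0.15,"turn":0,"grip":0},{"tx":-0.08,"ty":0,"tz":-0.14,"turn":0,"grip":0},{"tx":-0.09,"ty":0,"tz":-0.13,"turn":0,"grip":0},{"tx":-0.1,"ty":0,"tz":-0.13,"turn":0,"grip":0},{"tx":0,"ty":0,"tz":0,"turn":0,"grip":0}]}}

```text
time: 19.8
position: [0.5366, 0.0731, 0.325]
tool_rot: [0.324, 3.123, 0.0]
ft_force: [-0.2, -0.7, -2.2]
grip_width: 0.229
grip_force: 60.0
```

```bash
python3 d.py 0.503 0.0803 0.1605 78.3;python3 - <<'E'
from h import *
from bench import ctrl
o=[]
for n,(x0,y0) in(("top",(200,110)),("side",(170,100))):
    i=ctrl.get_image(n);pickle.dump(i,open(n+"3.pkl","wb"))
    o.append(cv2.resize(i["pixels"][y0:y0+160,x0:x0+160,::-1],(400,400),interpolation=2))
cv2.imwrite("pics/lev2.png",np.hstack(o))
E
```

```text
t 19.80 pos [0.5366 0.0731 0.325 ] yaw_y 78.14 tilt [ 0.002 -0.   ] q [-0.8   0.05  0.64  1.6  -0.03  1.5   1.21] F [-0.2 -0.7 -2.2] grip [ 0.23 59.99]
shift units [0.58 0.   2.74]
turn units -0.02
```

View pics/lev2.png

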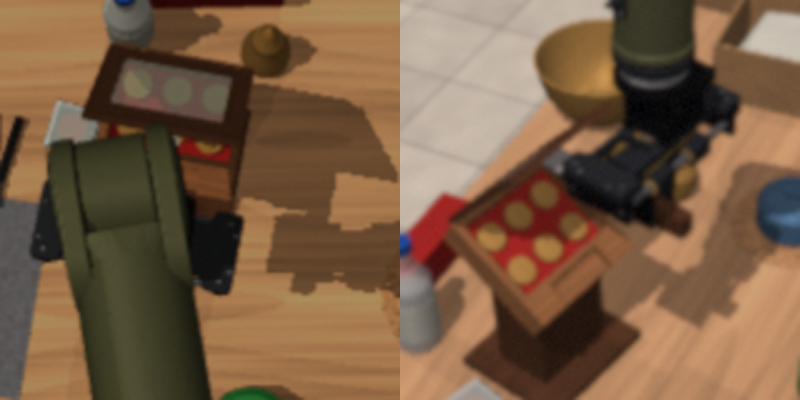

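The cover is up (top crop: its front edge runs from (85,118) to (238,138)). I'll fit its angle.

```bash
cat >> h.py <<'E'
P=[.68614,.04269,-.2036]
def cov(th,j,r=.15,n=.008):
    f=th-np.radians(32);x=np.array([.0636,j*.08,.2397])+[-r*np.cos(f)+n*np.sin(f),0,r*np.sin(f)+n*np.cos(f)]
    return place(P,x)
E
python3 - <<'E'
from h import *
t=pickle.load(open("top3.pkl","rb"))
for d in range(50,96,5):print(d,[((proj(t,[cov(np.radians(d),j)])[0]-[200,110])*2.5).round() for j in(1,-1)])
E
```

```text
50 [array([ 79., 163.]), array([230., 192.])]
55 [array([ 79., 156.]), array([232., 185.])]
60 [array([ 79., 148.]), array([233., 177.])]
65 [array([ 79., 139.]), array([235., 168.])]
70 [array([ 80., 129.]), array([237., 158.])]
75 [array([ 81., 119.]), array([239., 148.])]
80 [array([ 82., 107.]), array([241., 137.])]
85 [array([83., 95.]), array([243., 125.])]
90 [array([85., 82.]), array([245., 112.])]
95 [array([86., 69.]), array([248.,  99.])]
```

About 77 degrees, well past 60. I back off straight out, then return to the felt.

Emit:
{"api": "send_rows", "payload": {"steps": [{"tx":0.1,"ty":0,"tz":0.05,"turn":0,"grip":0},{"tx":0.3,"ty":0,"tz":0.1,"turn":0,"grip":0},{"tx":0.5,"ty":0,"tz":0.2,"turn":0,"grip":0},{"tx":0.4,"ty":0,"tz":0.4,"turn":0,"grip":0},{"tx":0.2,"ty":0.3,"tz":0.5,"turn":0,"grip":0},{"tx":0,"ty":0.6,"tz":0.3,"turn":-0.3,"grip":0},{"tx":0,"ty":0.7,"tz":0.2,"turn":-0.4,"grip":0},{"tx":0,"ty":0.7,"tz":0.2,"turn":-0.4,"grip":0},{"tx":0,"ty":0.7,"tz":0,"turn":0,"grip":0},{"tx":0,"ty":0.4,"tz":0,"turn":0,"grip":0},{"tx":0,"ty":0,"tz":0,"turn":0,"grip":0},{"tx":0,"ty":0,"tz":0,"turn":0,"grip":0}]}}

```text
time: 21.4
position: [0.4739, 0.2918, 0.2073]
tool_rot: [0.086, 3.14, -0.001]
ft_force: [-0.9, -0.0, -1.3]
grip_width: 0.22
grip_force: 60.0
```

```bash
python3 d.py 0.4824 0.2898 0.0172 86.97
```

```text
t 21.40 pos [0.4739 0.2918 0.2073] yaw_y 86.87 tilt [ 0.    -0.001] q [-1.    0.14  0.44  1.74 -0.06  1.27  0.97] F [-0.9 -0.  -1.3] grip [ 0.22 59.99]
shift units [-0.14 -0.02  3.17]
turn units -0.01
```

Emit:
{"api": "send_rows", "payload": {"steps": [{"tx":-0.14,"ty":-0.02,"tz":0.5,"turn":0,"grip":0},{"tx":0,"ty":0,"tz":0.7,"turn":0,"grip":0},{"tx":0,"ty":0,"tz":0.7,"turn":0,"grip":0},{"tx":0,"ty":0,"tz":0.6,"turn":0,"grip":0},{"tx":0,"ty":0,"tz":0.3,"turn":0,"grip":0},{"tx":0,"ty":0,"tz":0.15,"turn":0,"grip":0},{"tx":0,"ty":0,"tz":0.1,"turn":0,"grip":0},{"tx":0,"ty":0,"tz":0.07,"turn":0,"grip":0},{"tx":0,"ty":0,"tz":0.04,"turn":0,"grip":0},{"tx":0,"ty":0,"tz":0,"turn":0,"grip":0}]}}

```text
time: 22.65
position: [0.482, 0.2922, 0.0178]
tool_rot: [0.083, 3.14, 0.001]
ft_force: [0.9, 0.3, -1.2]
grip_width: 0.224
grip_force: 60.0
```

```bash
python3 d.py 0.4824 0.2898 0.0172 86.97
```

```text
t 22.65 pos [0.482  0.2922 0.0178] yaw_y 86.98 tilt [0. 0.] q [-0.95  0.37  0.41  1.9  -0.18  0.91  1.07] F [ 0.9  0.3 -1.2] grip [ 0.22 59.99]
shift units [-0.01 -0.04  0.01]
turn units 0.00
```

Emit:
{"api": "send_rows", "payload": {"newtons": 5, "steps": [{"tx":0,"ty":0,"tz":0.01,"turn":0,"grip":0},{"tx":0,"ty":0,"tz":0,"turn":0,"grip":0.3},{"tx":0,"ty":0,"tz":0,"turn":0,"grip":0.5},{"tx":0,"ty":0,"tz":0,"turn":0,"grip":0.7},{"tx":0,"ty":0,"tz":-0.2,"turn":0,"grip":0.7},{"tx":0,"ty":0,"tz":-0.6,"turn":0,"grip":0.7},{"tx":0,"ty":0,"tz":-0.7,"turn":0,"grip":0.7},{"tx":0,"ty":0,"tz":-0.8,"turn":0,"grip":0.7},{"tx":0,"ty":0.4,"tz":-0.5,"turn":0,"grip":0.7},{"tx":0,"ty":0.8,"tz":0,"turn":0,"grip":0.7},{"tx":0,"ty":0.8,"tz":0,"turn":0,"grip":0.7},{"tx":0,"ty":0.8,"tz":0,"turn":0,"grip":0.7}]}}

```text
time: 24.15
position: [0.4909, 0.4613, 0.1863]
tool_rot: [0.083, 3.14, 0.002]
ft_force: [0.0, -0.6, 0.1]
grip_width: 0.698
grip_force: 0.0
```

Emit:
{"api": "send_rows", "payload": {"steps": [{"tx":0.2,"ty":0.4,"tz":0,"turn":0,"grip":0.7},{"tx":0,"ty":0,"tz":0,"turn":0,"grip":0.7},{"tx":0,"ty":0,"tz":0,"turn":0,"grip":0.7}]}}

```text
time: 24.52
position: [0.4809, 0.4822, 0.1854]
tool_rot: [0.086, 3.14, -0.002]
ft_force: [0.4, -0.1, 0.0]
grip_width: 0.7
grip_force: 0.0
```

```bash
python3 d.py; python3 jar.py
python3 - <<'E'
from h import *
from bench import ctrl
i=ctrl.get_image("top");pickle.dump(i,open("top4.pkl","wb"))
cv2.imwrite("pics/fin.png",cv2.resize(i["pixels"][90:310,140:430,::-1],(790,600),interpolation=2))
E
```

```text
t 24.52 pos [0.4809 0.4822 0.1854] yaw_y 86.86 tilt [ 0.001 -0.001] q [-1.1   0.43  0.37  1.45 -0.16  1.3   0.8 ] F [ 0.4 -0.1  0. ] grip [0.7 0. ]
[  61  181   63   42 1016] [0.6137 0.5793 0.046 ]
[365 213  32  31 762] [ 0.5016 -0.2978  0.046 ]
[ 97 248  26  28 260] [0.4203 0.5218 0.046 ]
[246 265  23  22 385] [0.3625 0.0841 0.046 ]
```

View pics/fin.png

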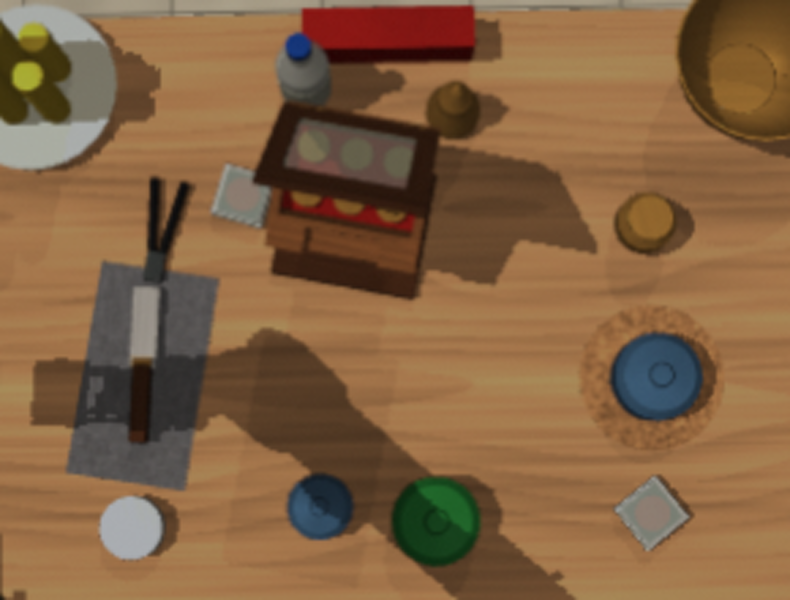

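The picture shows the jar at (657,377) wholly inside the coaster, the cover open at (350,155), and the scraper flat on the felt at (143,365). The bystanders are where they were.

```bash
python3 -c "
from bench import ctrl
print(ctrl.close_job())"
```

```text
the job is handed in; nothing more can be done
None
```

The job is handed in after about 25 s of robot time: the blue jar stands wholly on the coaster, the cover was levered open to about 77° and stayed open, the scraper lies flat on the felt, and the last picture shows nothing else moved.

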